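# Put the sample jar into the sprung-flap sample pen

### The arm

A 6-joint arm with a two-finger parallel gripper is mounted at the origin on the work surface. World frame = base frame: x ahead of the robot, y to its left, z up, the work surface at z = 0. Lengths are in m, angles in rad, forces in N, time in s.
With the tool pointing down it reaches from about 0.35 to 0.775 m from the base axis. Payload 5.5 kg.
Tool frame: the origin (TCP) lies on the centre line of the jaws, within the pads' length; the fingertips stand 11 mm ahead of it and the grasp point (between the pads) lies 8 mm behind it (env.nose_length is the distance from the TCP to the fingertips, in m); x points along the fingers, z is the direction in which the jaws open and shut, and the axes are right-handed (so a half turn about x gives the same grasp; the last joint's range is limited). The gripper opens to 85 mm and grips with 20 to 120 N. Pads are 22 mm wide; open, the fingers measure 114 mm over their backs; the gripper's body (76 mm by 85 mm) begins 54 mm behind the grasp point. The pads swing forward as they close: fully open they stand 13 mm farther back than shut.
Start: joints at [-1.335, 0.313, 0.046, 1.304, 0, 1.431], TCP at [0.211, -0.535, 0.242] pointing down, gripper open.
Joint ranges: [-2.76, 2.76], [-0.86, 1.69], [-1.03, 1.26], [-2.2, 2.34], [-1.47, 1.5], [-3.14, 3.14]. Speed limits (rad/s): [2.57, 2.57, 3.14, 3.14, 3.14, 3.14].

### API

Orientations are given as a unit quaternion [w, x, y, z].
In Python, from workcell import env gives the robot as it stands. The module is installed in compiled form; this text tells all that it offers.
- The arm moves only by the tool step_arm, never from a script. Its argument "moves" is a list that holds one entry, the list of rows, each a list of 7 numbers: the turn, a rotation vector about the tool's x, y, z in rad, then the shift along the tool's x, y, z in m, then the opening, from 0 (shut) to 1 (fully open). In form: [[[rx, ry, rz, tx, ty, tz, grip], ...]]. A call has 1 to 12 rows; each row is the pose to reach, as a shift and turn from the pose measured when the call began, along the tool's axes at that moment; what a row does not reach only later rows make up. A row lasts 1/10 s, in which the tool goes at most 50 mm and 8.59 degrees, less where a joint would pass 70% of its speed; a pose out of reach is approached as far as the arm can. A call with a gripper value outside its range is refused whole. The fingers move at their own pace and stop on an object; "force" is the grip in N (left out, the last holds). Time passes only in rows, so rows that repeat a pose let the fingers close. It gives the time, the measured TCP pose, the force and the opening at its end, in the units of the state.
- env.get_state(): the state, without advancing time (a new reading comes with each control period).
- env.read_camera(name): name is "scene" or "top"; returns (picture, depth): 420x560x3 uint8, red, green, blue; 420x560 float32, m along the optical axis (not along the pixel's ray), 0 where there is no reading.
- env.get_calibration(name): a dict with "mtx" (3x3 intrinsics, pixels), "camera_from_world" (4x4, takes a point from world to camera coordinates). Camera axes: x right, y down, z forward; pixel columns grow to the right and rows downward; lengths in m; the calibration is good to about 2 mm. A picture is of the moment at which its call begins. get_calibration takes no time and is no camera call.
- env.hand_in(): hands the job in, once; it reports no verdict.
Trained networks look in the newest picture that a camera, given by its name, has taken for a name from the list of things; names that differ only in an ending like _2 or _b are one class to them, and where a whole thing is asked for, a point or a joint stands for the part that bears it (a point fixed in the world has none). Each returns a list of dicts, best first, with "confidence" (0 to 1); they miss things now and then, are a little off and sometimes report something else, mostly with a low value. They report only what shows in the picture. A call takes as long as a camera call. They do not tell look-alikes from the thing itself.
- env.boxes_of(camera, thing): "uv" ([column, row] in pixels, amid what is visible of it).
- env.silhouettes(camera, thing): "mask" (420x560 bool, what is visible of it) and "uv" ([column, row] in pixels, amid what is visible of it).
The state is a dict: "clock": time; "joint_pos": joint angles; "qvel": joint speeds; "tau": joint torques, N m; "tcp_pos": TCP position; "orientation": TCP orientation; "wrist_force": force on the tool from outside, world axes, zero at the start; "ft_torque": the same for the moment, N m; "finger_gap": finger opening in m.
Only numpy, scipy, OpenCV 4.12 (cv2) and the standard library are available. Lean on these libraries where they do the work, as an engineer would, in place of code of your own. Each camera call takes 0.05 s, during which the arm holds its last target.

### The job

Take the small sauce jar out from among the taller ones, stand it between the two white rails in front of the sprung flap, and push it along the table through the flap, keeping it upright and never lifting it over the flap or into the pen from above, until it stands in the pen and the flap has snapped shut behind it. Then slide the bolt by its black knob fully home across the flap, leaving the knob free. Leave the taller jars standing where they are.

Things in the scene. Friction and masses are not known exactly. Their poses are not given: they have to be found in the camera images.
- sample_mid (a point): Centre of the small sauce jar: round, 54 mm diameter, 58 mm tall, brown body, black screw lid (51 mm diameter, 16 mm high), loose, 0.13 to 0.21 kg, stands upright on the table. This point is on its axis, half-way up (29 mm above its foot); z runs up the axis.
- tall_a_mid (a point): Centre of a taller sauce jar of the same look: 62 mm diameter, 105 mm tall; the point is on its axis, 52.5 mm above its foot. Leave it alone.
- tall_b_mid (a point): A second taller jar, the same as the first (62 mm diameter, 105 mm tall). Leave it alone.
- tall_c_mid (a point): A third taller jar, the same as the first (62 mm diameter, 105 mm tall). Leave it alone.
- lane: Fixed sample lane, open on top: two white plastic rails 35 mm high, 6 mm thick, 72 mm apart inside, the bare table as floor. Origin: on the table, midway between the rails, in the shut flap's plane. x runs along the lane from mouth to pen, y left, z up. Rails are parallel from x = -90 to +180 mm and flare out in front, to x = -128. Hinge post (12 mm thick, 54 high) on the left rail at x = 0.
- flap (a joint): Sprung flap: upright dark steel plate across the lane, 65 mm wide, 4 thick, from 6 to 48 mm above the table, hinged on an upright axis at the left rail (lane x = 0, y = +34 mm). 0 rad = shut; grows as it swings into the pen, up to 1.55; cannot swing towards the mouth. A spring shuts it: 1 N at its free edge when shut, 2.4 N fully open.
- flap_edge (a point): Middle of the flap's free edge, 27 mm above the table, 65 mm from the hinge.
- bolt (a joint): The bolt: a steel rod 8 mm thick, 43 mm above the table, just behind the flap (lane x = +8 mm), that slides along the lane's +y from the right across the lane. 0 m = drawn back, 0.040 m = fully home at its stop. It stays where it is left; about 1.5 N moves it.
- bolt_knob (a point): Centre of the bolt's upright black knob: 18 mm diameter, from 47 to 93 mm above the table; this point is on its axis 74 mm above the table, at lane x = +8 mm and y = -90 mm plus the bolt's value. It can be pushed from its outer side over the 50 mm strap.
- pen_mid (a point): Middle of the pen's floor, at lane x = +90 mm. The pen is the part of the lane behind the flap, from x = 0 to the inner face of its end wall at x = +178 mm; open on top. For the flap to shut nothing may stand in its 65 mm sweep: the jar's centre must be about 95 mm or more past the shut flap.
- bolt_block (a point): Middle of the top of the fixed grey block that carries the bolt, outside the right rail: lane x -7 to +23 mm, y -116 to -40 mm, 38 mm high, with two straps on it, up to 50 mm high, at y = -112 and y = -40 mm.
Things that resemble listed ones, but are neither listed nor needed, are in the scene too. What is shaped like the part that bears sample_mid but green or orange is not meant.

How it is judged:
By the outcome, as a careful person would: the job done as asked, in the order asked, and still so for the second after the job is handed in, with the robot touching nothing.
It also fails if it takes over 66 s, if anything falls off the work surface, if the arm or the gripper's body presses on something with over 40 N, if the wrist force passes 120 N, or if a joint passes its speed limit or range.

## Working session

There is one attempt and no reset: what is moved stays moved. The work goes in short steps, Python scripts to look and compute and a tool call to move; the robot and the scene stay as the last step left them, time stands still between calls to the robot, and variables do not carry over. Pictures are saved under pics/ and viewed, and the job is handed in when it is done.

Besides the shell and the picture viewer there is one more tool, called after "Call:" by a JSON object that holds its "method" and its "body", one argument or row to a line. step_arm: Moves the arm, as the interface text tells. Its arguments: {"type":"object","properties":{"moves":{"type":"array","items":{"type":"array","items":{"type":"array","items":{"type":"number"}}}},"force":{"type":"number"}},"required":["moves"]}

```bash
mkdir -p pics; python3 - <<'E'
from workcell import env
import cv2
for n in("scene","top"):
    p,d=env.read_camera(n); cv2.imwrite(f"pics/{n}0.png",p[:,:,::-1])
    c=env.get_calibration(n); print(n,c["mtx"].round(1).tolist(),c["camera_from_world"].round(3).tolist())
print({k:v for k,v in env.get_state().items()})
E
```

```text
scene [[543.8, 0.0, 265.9], [0.0, 543.8, 202.8], [0.0, 0.0, 1.0]] [[-0.822, 0.57, -0.003, 0.529], [0.411, 0.589, -0.696, -0.128], [-0.395, -0.573, -0.718, 1.14], [0.0, 0.0, 0.0, 1.0]]
top [[425.0, 0.0, 286.8], [0.0, 425.0, 203.6], [0.0, 0.0, 1.0]] [[-0.016, -1.0, -0.017, -0.063], [-0.991, 0.018, -0.132, 0.567], [0.132, 0.015, -0.991, 0.785], [0.0, 0.0, 0.0, 1.0]]
{'clock': 0.1, 'joint_pos': array([-1.33461264e+00,  3.13885977e-01,  4.50717306e-02,  1.30359677e+00,
        1.44351018e-05,  1.43121348e+00]), 'qvel': array([ 0.00110078,  0.00024451,  0.00298343, -0.00073718, -0.00180209,
       -0.00099941]), 'tau': array([ 9.60505640e-04, -4.81725562e+01,  2.99244279e+01,  1.27713993e-02,
       -2.65545868e-04, -4.62380427e-06]), 'tcp_pos': array([ 0.21091561, -0.53444116,  0.24151187]), 'orientation': array([ 0.58417136,  0.39819835,  0.58500988, -0.39742337]), 'wrist_force': array([0.70507497, 0.16700378, 0.1585945 ]), 'ft_torque': array([-0.03773388,  0.00097037, -0.01605327]), 'finger_gap': 0.0853580669920948}
```

View pics/scene0.png

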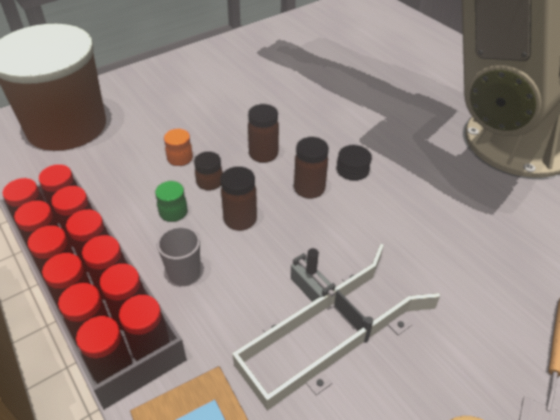

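View pics/top0.png

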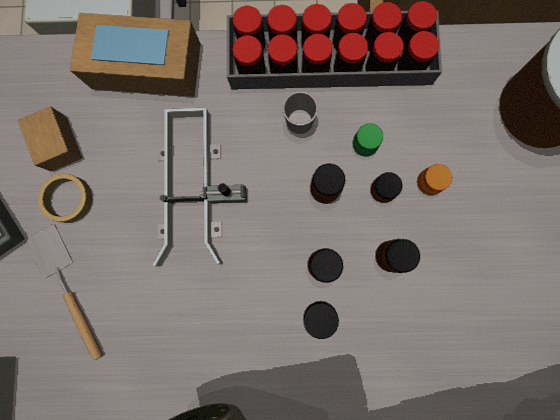

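The top view shows these candidates:
- small brown jar with black lid at (387,187)
- green jar at (369,138)
- orange jar at (436,178)
- tall jars at (328,183), (325,265) and (400,256)
- low black disc at (321,320)

In the scene view the small jar is at (208,170). I choose the small brown one and will measure it next.

```bash
cat > h.py <<'E'
from workcell import env
import numpy as np, cv2
def cal(n):
    c=env.get_calibration(n); return np.array(c["mtx"]),np.array(c["camera_from_world"])
def w_depth(n,u,v,d):
    K,T=cal(n); p=np.linalg.inv(K)@np.array([u,v,1])*d
    return (np.linalg.inv(T)@np.append(p,1))[:3]
def w_z(n,u,v,z):
    K,T=cal(n); R=T[:3,:3]; o=-R.T@T[:3,3]; r=R.T@np.linalg.inv(K)@np.array([u,v,1.])
    return o+r*(z-o[2])/r[2]
def proj(n,P):
    K,T=cal(n); q=T[:3,:3]@np.array(P)+T[:3,3]; q=K@q; return q[:2]/q[2]
def cloud(n,d,m=None):
    K,T=cal(n); v,u=np.nonzero((d>0)&(m if m is not None else True)); z=d[v,u]
    p=np.linalg.inv(K)@np.vstack([u*z,v*z,z]); Ti=np.linalg.inv(T)
    return (Ti[:3,:3]@p+Ti[:3,3:]).T,np.c_[u,v]
def st():
    s=env.get_state(); print("t",round(s["clock"],2),"tcp",s["tcp_pos"].round(4),"q",s["joint_pos"].round(3),"F",s["wrist_force"].round(1),"gap",round(s["finger_gap"],4)); return s
E
python3 - <<'E'
from h import *
p,d=env.read_camera("top")
np.savez("top.npz",p=p,d=d)
for t in("sample_mid","tall_a_mid","flap","flap_edge","bolt_knob","bolt","lane","pen_mid","bolt_block"):
    for r in env.silhouettes("top",t)[:5]:
        P,_=cloud("top",d,r["mask"]); 
        zt=np.percentile(P[:,2],95); top=P[P[:,2]>zt-.006]
        print(t,round(r["confidence"],2),np.round(r["uv"],0),r["mask"].sum(),"ztop",zt.round(4),"topmean",top.mean(0).round(4),"mid",((top.min(0)+top.max(0))/2).round(4),"ext",np.ptp(top,axis=0).round(3))
cv2.imwrite("pics/crop1.png",cv2.resize(p[90:290,130:460],None,fx=2.4,fy=2.4,interpolation=cv2.INTER_CUBIC)[:,:,::-1])
st()
E
```

```text
sample_mid 0.92 [437. 180.] 818 ztop 0.0598 topmean [ 0.6092 -0.3593  0.0578] mid [ 0.6096 -0.36    0.0583] ext [0.049 0.05  0.008]
sample_mid 0.88 [369. 140.] 773 ztop 0.0598 topmean [ 0.6913 -0.2331  0.0578] mid [ 0.692  -0.2334  0.0579] ext [0.05  0.05  0.008]
sample_mid 0.6 [383. 190.] 717 ztop 0.06 topmean [ 0.5942 -0.2651  0.0578] mid [ 0.5943 -0.2651  0.0584] ext [0.048 0.049 0.009]
tall_a_mid 0.63 [326. 263.] 1029 ztop 0.1067 topmean [ 0.4479 -0.1402  0.1047] mid [ 0.4481 -0.1397  0.1046] ext [0.055 0.057 0.008]
flap_edge 0.49 [188. 199.] 156 ztop 0.0498 topmean [0.58   0.1263 0.048 ] mid [0.5791 0.1258 0.0479] ext [0.007 0.062 0.008]
flap_edge 0.22 [325. 186.] 1025 ztop 0.1069 topmean [ 0.5992 -0.1484  0.1047] mid [ 0.6001 -0.1475  0.1052] ext [0.058 0.055 0.009]
bolt_knob 0.8 [221. 192.] 204 ztop 0.0949 topmean [0.5887 0.0428 0.0934] mid [0.589  0.0429 0.0938] ext [0.015 0.015 0.008]
bolt 0.67 [221. 190.] 263 ztop 0.0949 topmean [0.5896 0.0432 0.0934] mid [0.5897 0.0431 0.0938] ext [0.016 0.015 0.008]
lane 0.66 [202. 192.] 3855 ztop 0.0502 topmean [0.5864 0.0717 0.0592] mid [0.5879 0.0893 0.071 ] ext [0.028 0.158 0.054]
lane 0.63 [190. 199.] 174 ztop 0.0497 topmean [0.5801 0.1236 0.0479] mid [0.5792 0.1258 0.0479] ext [0.007 0.062 0.008]
pen_mid 0.83 [204. 187.] 3957 ztop 0.0498 topmean [0.5859 0.0739 0.0582] mid [0.587  0.0893 0.0708] ext [0.026 0.158 0.054]
pen_mid 0.34 [221. 188.] 227 ztop 0.0949 topmean [0.5896 0.0432 0.0934] mid [0.5897 0.0431 0.0938] ext [0.016 0.015 0.008]
bolt_block 0.6 [202. 193.] 3929 ztop 0.0502 topmean [0.5863 0.0731 0.0587] mid [0.5879 0.0893 0.071 ] ext [0.028 0.158 0.054]
t 0.6 tcp [ 0.211  -0.5349  0.2423] q [-1.335  0.313  0.046  1.304 -0.     1.431] F [-0.   0.3  1.2] gap 0.0857
```

View pics/crop1.png

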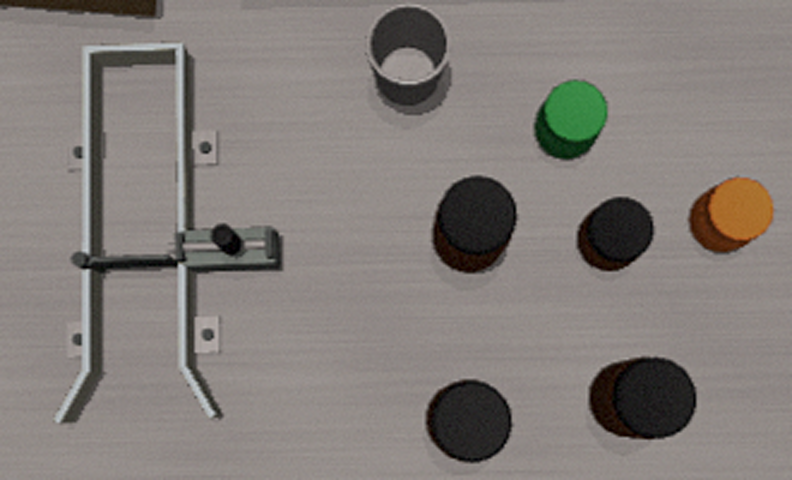

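Crop check: the small brown jar with a black lid, between the green, orange and tall jars, is at top-view (387,187). Now I fit the lane and refine the jar positions from both cameras.

```bash
cat > fit.py <<'E'
from h import *
Z=np.load("top.npz"); d=Z["d"]
P,uv=cloud("top",d)
zt=P[(P[:,0]>.45)&(P[:,0]<.55)&(P[:,1]>.1)&(P[:,1]<.15)]; print("table z",np.median(zt[:,2]))
def line(A):
    l=cv2.fitLine(A.astype(np.float32),cv2.DIST_HUBER,0,.001,.001).ravel(); 
    return l
m=(P[:,2]>.030)&(P[:,2]<.041)
R=P[m&(P[:,0]>.5)&(P[:,0]<.745)&(abs(P[:,0]-.585)>.035)]
for lo,hi in((.08,.11),(.15,.19)):
    A=R[(R[:,1]>lo)&(R[:,1]<hi)][:,:2]; l=line(A); print(len(A),l,"yaw",np.arctan(l[1]/l[0]), "y at x=.58",l[3]+(.58-l[2])*l[1]/l[0],"std",A[:,1].std())
E_=P[m&(P[:,0]>.74)&(P[:,0]<.80)&(P[:,1]>.07)&(P[:,1]<.2)]
print("end wall",E_.min(0),E_.max(0),np.median(E_,0))
F=P[(P[:,2]>.043)&(P[:,2]<.052)&(P[:,0]>.56)&(P[:,0]<.6)&(P[:,1]>.105)&(P[:,1]<.155)]; print("flap",line(F[:,:2]),len(F))
H=P[(P[:,2]>.052)&(P[:,2]<.058)&(P[:,0]>.56)&(P[:,0]<.6)&(P[:,1]>.15)&(P[:,1]<.19)]; print("post",H.mean(0),len(H))
def circ(x,y,z,n):
    A=P[(np.hypot(P[:,0]-x,P[:,1]-y)<.045)&(abs(P[:,2]-z)<.005)]
    (cx,cy),r=cv2.minEnclosingCircle(A[:,:2].astype(np.float32)); print(n,A.mean(0).round(4),(round(cx,4),round(cy,4)),round(r,4),len(A))
circ(.594,-.265,.058,"sample");circ(.448,-.14,.105,"tall");circ(.6,-.1475,.105,"tall")
K,_=cal("top"); q=w_z("top",403,256,.105); circ(q[0],q[1],.105,"tall"); q=w_z("top",321,320,.03); B=P[np.hypot(P[:,0]-q[0],P[:,1]-q[1])<.02]; print("disc",q,np.median(B,0))
E
python3 fit.py
python3 - <<'E'
from h import *
p,d=env.read_camera("scene")
for t in("sample_mid","bolt_knob"):
    for r in env.silhouettes("scene",t)[:4]:
        P,_=cloud("scene",d,r["mask"]); zt=np.percentile(P[:,2],95); top=P[P[:,2]>zt-.006]
        print(t,round(r["confidence"],2),np.round(r["uv"]),zt.round(4),top.mean(0).round(4))
E
```

```text
table z 0.0004925235286455387
319 [0.99987125 0.0160445  0.632744   0.08642376] yaw 0.016045192 y at x=.58 0.0855774 std 0.002497894911188356
340 [0.9997758  0.02117292 0.6362236  0.16468203] yaw 0.021174507 y at x=.58 0.16349134 std 0.0025718126487332075
end wall [0.74045408 0.08603019 0.03006226] [0.76346758 0.17090107 0.03920614] [0.75806297 0.12829671 0.03501455]
flap [ 0.02393192 -0.9997136   0.58012336  0.12855671] 64
post [0.57966589 0.16406137 0.05429749] 33
sample [ 0.5952 -0.2652  0.0577] (0.5952, -0.2662) 0.0261 572
tall [ 0.4479 -0.1402  0.1046] (0.448, -0.1404) 0.0295 881
tall [ 0.5996 -0.1489  0.1047] (0.6001, -0.1489) 0.0293 829
tall [ 0.4627 -0.2735  0.1047] (0.4631, -0.274) 0.0297 904
disc [ 0.34494406 -0.13371158  0.03      ] [ 0.34449591 -0.13346733  0.03887251]
sample_mid 0.91 [205. 167.] 0.059 [ 0.5947 -0.2639  0.0574]
sample_mid 0.82 [177. 146.] 0.0586 [ 0.609  -0.3588  0.057 ]
sample_mid 0.81 [168. 202.] 0.0591 [ 0.6912 -0.2327  0.0572]
sample_mid 0.2 [314. 267.] 0.0942 [0.5895 0.0435 0.0931]
bolt_knob 0.69 [311. 263.] 0.0942 [0.5896 0.0441 0.0931]
```

```bash
cat >> h.py <<'E'
from scipy.spatial.transform import Rotation as Ro
LO=np.array([.5797,.1248]); LY=.020
def lane(x,y):
    c,s=np.cos(LY),np.sin(LY); return LO+np.array([c*x-s*y,s*x+c*y])
def rel(pos,head):
    """tool-frame rotvec+shift to go to TCP pos, pointing down, jaw axis heading (mod pi)"""
    s=st(); q=s["orientation"]; R0=Ro.from_quat([q[1],q[2],q[3],q[0]])
    M=R0.as_matrix(); best=None
    for h in(head,head+np.pi):
        x=np.array([0,0,-1.]); z=np.array([np.cos(h),np.sin(h),0]); T=np.c_[x,np.cross(z,x),z]
        rv=(R0.inv()*Ro.from_matrix(T)).as_rotvec()
        print("opt head",round(np.degrees(h),1),"rv",rv.round(4).tolist(),"deg",round(np.degrees(np.linalg.norm(rv)),1))
    print("shift",(M.T@(np.array(pos)-s["tcp_pos"])).round(4).tolist()); print("M",M.round(3).tolist())
E
python3 - <<'E'
from h import *
rel([.595,-.2653,.20],np.radians(53))
print(lane(-70,0) if 0 else lane(-.07,-.003),lane(.125,-.003))
E
```

```text
t 0.75 tcp [ 0.211  -0.5349  0.2423] q [-1.335  0.313  0.046  1.304  0.     1.431] F [ 0.4  0.  -0.6] gap 0.0856
opt head 53.0 rv [-2.1201, 0.0, 0.0001] deg 121.5
opt head 233.0 rv [1.0215, 0.0001, -0.0] deg 58.5
shift [0.0423, 0.4561, -0.1099]
M [[0.0, 0.93, 0.367], [-0.0, 0.367, -0.93], [-1.0, -0.0, 0.0]]
[0.509774   0.12040069] [0.704735   0.12430043]
```

Call:
{"method": "step_arm", "body": {
  "moves": [
    [[-0.15, 0, 0, 0.0, 0.04, -0.01, 1], [-0.3, 0, 0, 0.01, 0.08, -0.02, 1], [-0.45, 0, 0, 0.01, 0.12, -0.03, 1], [-0.6, 0, 0, 0.02, 0.16, -0.04, 1], [-0.75, 0, 0, 0.02, 0.2, -0.05, 1], [-0.9, 0, 0, 0.03, 0.24, -0.06, 1], [-1.05, 0, 0, 0.03, 0.28, -0.07, 1], [-1.2, 0, 0, 0.04, 0.32, -0.08, 1], [-1.35, 0, 0, 0.042, 0.36, -0.09, 1], [-1.5, 0, 0, 0.042, 0.4, -0.1, 1], [-1.65, 0, 0, 0.042, 0.44, -0.11, 1], [-1.8, 0, 0, 0.042, 0.456, -0.11, 1]]
  ]
}}

```text
clock: 1.95
tcp_pos: [0.5974, -0.2623, 0.2001]
orientation: [0.674, -0.214, 0.674, 0.214]
wrist_force: [-0.1, 0.1, -0.1]
finger_gap: 0.0856
```

```bash
python3 - <<'E'
from h import *
rel([.595,-.2653,.025],np.radians(53))
E
```

```text
t 1.95 tcp [ 0.5974 -0.2623  0.2001] q [-5.370e-01  4.790e-01  1.900e-01  1.281e+00  1.000e-03  4.190e-01] F [-0.1  0.1 -0.1] gap 0.0856
opt head 53.0 rv [-0.3101, 0.0009, 0.0001] deg 17.8
opt head 233.0 rv [2.8315, 0.0001, -0.0013] deg 162.2
shift [0.1751, -0.0011, -0.0038]
M [[0.001, -0.577, 0.817], [0.001, 0.817, 0.577], [-1.0, 0.0, 0.001]]
```

Call:
{"method": "step_arm", "body": {
  "moves": [
    [[-0.15, 0, 0, 0.02, -0.001, -0.004, 1], [-0.31, 0, 0, 0.04, -0.001, -0.004, 1], [-0.31, 0, 0, 0.06, -0.001, -0.004, 1], [-0.31, 0, 0, 0.06, -0.001, -0.004, 1]]
  ]
}}

```text
clock: 2.35
tcp_pos: [0.593, -0.2642, 0.1368]
orientation: [0.632, -0.314, 0.634, 0.317]
wrist_force: [-0.4, -0.2, -0.3]
finger_gap: 0.0852
```

```bash
python3 - <<'E'
from h import *
rel([.595,-.2653,.025],np.radians(53))
p,d=env.read_camera("scene"); cv2.imwrite("pics/s1.png",cv2.resize(p[60:260,120:400],None,fx=2.8,fy=2.8)[:,:,::-1])
E
```

```text
t 2.35 tcp [ 0.593  -0.2642  0.1368] q [-5.430e-01  5.060e-01  7.600e-02  1.146e+00  1.000e-03  1.030e-01] F [-0.4 -0.2 -0.3] gap 0.0852
opt head 53.0 rv [0.0, 0.0002, -0.0056] deg 0.3
opt head 233.0 rv [-3.1415, 0.0088, 0.0004] deg 180.0
shift [0.1118, -0.0029, 0.0003]
M [[-0.004, -0.799, 0.602], [0.004, 0.602, 0.799], [-1.0, 0.006, 0.0]]
```

View pics/s1.png

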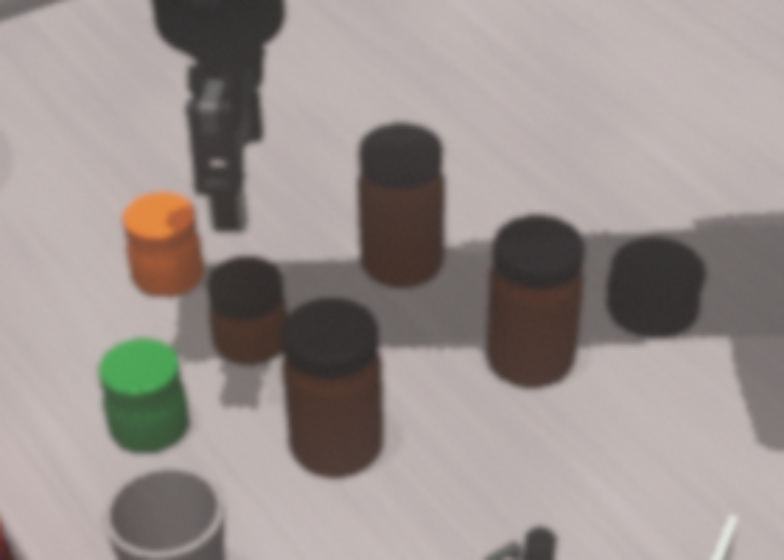

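The gripper hovers over the small jar at crop (247,310), seen edge-on, with its fingers clear of every neighbour. Next I descend.

Call:
{"method": "step_arm", "body": {
  "moves": [
    [[0, 0, -0.006, 0.02, -0.003, 0, 1], [0, 0, -0.006, 0.04, -0.003, 0, 1], [0, 0, -0.006, 0.06, -0.003, 0, 1], [0, 0, -0.006, 0.08, -0.003, 0, 1], [0, 0, -0.006, 0.1, -0.003, 0, 1], [0, 0, -0.006, 0.112, -0.003, 0, 1], [0, 0, -0.006, 0.112, -0.003, 0, 1]]
  ]
}}

```text
clock: 3.1
tcp_pos: [0.5952, -0.266, 0.0258]
orientation: [0.633, -0.315, 0.633, 0.315]
wrist_force: [-0.1, -0.4, 0.3]
finger_gap: 0.0851
```

```bash
python3 - <<'E'
from h import *
rel([.595,-.2653,.025],np.radians(53))
E
```

```text
t 3.1 tcp [ 0.5952 -0.266   0.0258] q [-0.543  0.592 -0.07   0.908  0.     0.104] F [-0.1 -0.4  0.3] gap 0.0851
opt head 53.0 rv [-0.0013, 0.0003, 0.0008] deg 0.1
opt head 233.0 rv [3.1403, 0.0012, -0.0005] deg 179.9
shift [0.0008, 0.0006, 0.0004]
M [[0.001, -0.798, 0.603], [-0.0, 0.603, 0.798], [-1.0, -0.001, 0.0]]
```

Call:
{"method": "step_arm", "body": {
  "moves": [
    [[0, 0, 0, 0, 0, 0, 0.5], [0, 0, 0, 0, 0, 0, 0.4], [0, 0, 0, 0, 0, 0, 0.4], [0, 0, 0, 0, 0, 0, 0.4], [0, 0, 0, 0, 0, 0, 0.4], [0, 0, 0, 0, 0, 0, 0.4], [0, 0, 0, 0, 0, 0, 0.4], [0, 0, 0, 0, 0, 0, 0.4]]
  ],
  "force": 30
}}

```text
clock: 3.9
tcp_pos: [0.5962, -0.2667, 0.0275]
orientation: [0.634, -0.316, 0.632, 0.314]
wrist_force: [-1.5, -0.5, 6.1]
finger_gap: 0.0524
```

Call:
{"method": "step_arm", "body": {
  "moves": [
    [[0, 0, 0, -0.015, 0, 0, 0.4], [0, 0, 0, -0.03, 0, 0, 0.4], [0, 0, 0, -0.06, 0, 0, 0.4], [0, 0, 0, -0.09, 0, 0, 0.4], [0, 0, 0, -0.12, 0, 0, 0.4], [0, 0, 0, -0.14, 0, 0, 0.4], [0, 0, 0, -0.14, 0, 0, 0.4]]
  ]
}}

```text
clock: 4.6
tcp_pos: [0.5974, -0.2673, 0.1712]
orientation: [0.635, -0.318, 0.631, 0.312]
wrist_force: [-0.5, -1.0, -1.5]
finger_gap: 0.0526
```

```bash
python3 - <<'E'
from h import *
for n in ("scene","top"):
    p,d=env.read_camera(n); cv2.imwrite(f"pics/{n}2.png",p[:,:,::-1])
x,y=lane(-.068,-.002)
rel([x,y,.165],LY)
E
```

```text
t 4.7 tcp [ 0.5957 -0.2663  0.1671] q [-0.543  0.489  0.124  1.202 -0.     0.104] F [-0.6 -0.1 -1.7] gap 0.053
opt head 1.1 rv [0.9037, 0.002, 0.0033] deg 51.8
opt head 181.1 rv [-2.2379, -0.0039, 0.0024] deg 128.2
shift [0.0011, 0.3007, 0.2588]
M [[0.003, -0.798, 0.603], [-0.002, 0.603, 0.798], [-1.0, -0.004, 0.0]]
```

View pics/scene2.png

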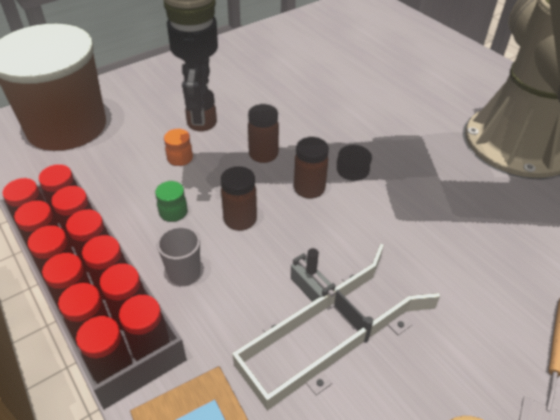

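The jar hangs upright in the jaws at scene (200,115), with its foot about 0.14 m up and the taller jars undisturbed. I carry it across to in front of the lane.

Call:
{"method": "step_arm", "body": {
  "moves": [
    [[0.08, 0, 0, 0, 0.025, 0.022, 0.4], [0.16, 0, 0, 0, 0.055, 0.047, 0.4], [0.24, 0, 0, 0, 0.085, 0.073, 0.4], [0.32, 0, 0, 0, 0.115, 0.099, 0.4], [0.4, 0, 0, 0, 0.145, 0.125, 0.4], [0.48, 0, 0, 0, 0.175, 0.151, 0.4], [0.56, 0, 0, 0, 0.205, 0.176, 0.4], [0.65, 0, 0, 0, 0.235, 0.202, 0.4], [0.74, 0, 0, 0, 0.265, 0.228, 0.4], [0.83, 0, 0, 0, 0.29, 0.25, 0.4], [0.9, 0.002, 0.003, 0, 0.3, 0.259, 0.4], [0.904, 0.002, 0.003, 0.001, 0.301, 0.259, 0.4]]
  ]
}}

```text
clock: 5.9
tcp_pos: [0.5099, 0.1235, 0.1631]
orientation: [0.706, -0.008, 0.708, 0.008]
wrist_force: [-0.2, 0.0, -2.0]
finger_gap: 0.0526
```

```bash
python3 - <<'E'
from h import *
x,y=lane(-.068,-.002); print(x,y)
rel([x,y,.030],LY)
E
```

```text
0.5117535968800594 0.12144049065152018
t 5.9 tcp [0.5099 0.1235 0.1631] q [ 0.085  0.257 -0.228  1.089  0.     1.633] F [-0.2  0.  -2. ] gap 0.0526
opt head 1.1 rv [0.0024, -0.0034, 0.0001] deg 0.2
opt head 181.1 rv [-3.1392, -0.0001, -0.0053] deg 179.9
shift [0.1331, -0.0021, 0.0023]
M [[-0.003, -0.022, 1.0], [-0.0, 1.0, 0.022], [-1.0, -0.0, -0.003]]
```

Call:
{"method": "step_arm", "body": {
  "moves": [
    [[0, 0, 0, 0.03, -0.002, 0.002, 0.4], [0, -0.003, 0, 0.06, -0.002, 0.002, 0.4], [0, -0.003, 0, 0.09, -0.002, 0.002, 0.4], [0, -0.003, 0, 0.11, -0.002, 0.002, 0.4], [0, -0.003, 0, 0.125, -0.002, 0.002, 0.4], [0, -0.003, 0, 0.132, -0.002, 0.002, 0.4], [0, -0.003, 0, 0.132, -0.002, 0.002, 0.4]]
  ]
}}

```text
clock: 6.6
tcp_pos: [0.5101, 0.1207, 0.0294]
orientation: [0.706, -0.008, 0.708, 0.008]
wrist_force: [-0.5, 0.7, -2.3]
finger_gap: 0.0526
```

```bash
python3 - <<'E'
from h import *
for n in ("scene","top"):
    p,d=env.read_camera(n); 
    c=p[200:400,200:480] if n=="scene" else p[90:290,130:410]
    cv2.imwrite(f"pics/{n}3.png",cv2.resize(c,None,fx=2.8,fy=2.8)[:,:,::-1])
x,y=lane(-.068,-.002)
rel([x,y,.026],LY)
E
```

```text
t 6.7 tcp [0.5116 0.1211 0.0312] q [ 0.08   0.382 -0.413  0.776 -0.     1.628] F [ 0.6 -0.1 -1.5] gap 0.0525
opt head 1.1 rv [0.0022, -0.0004, 0.0002] deg 0.1
opt head 181.1 rv [-3.1393, -0.0002, -0.0006] deg 179.9
shift [0.0052, 0.0003, 0.0001]
M [[-0.0, -0.022, 1.0], [-0.0, 1.0, 0.022], [-1.0, -0.0, -0.0]]
```

View pics/scene3.png

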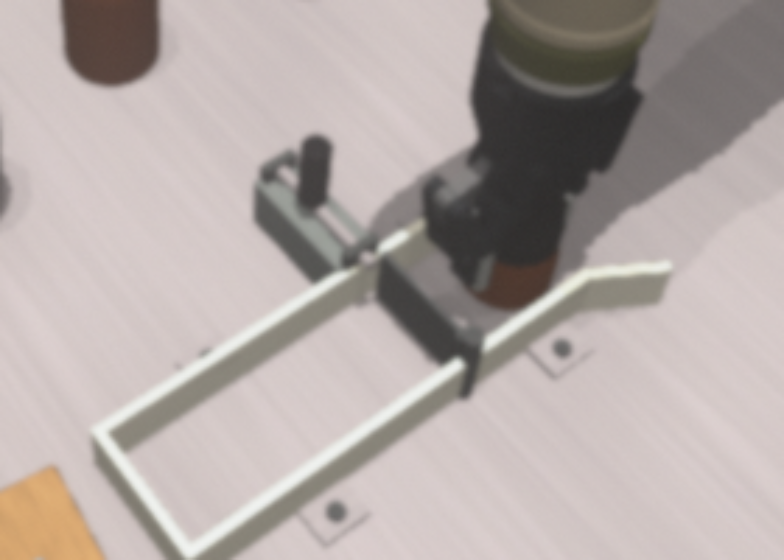

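View pics/top3.png

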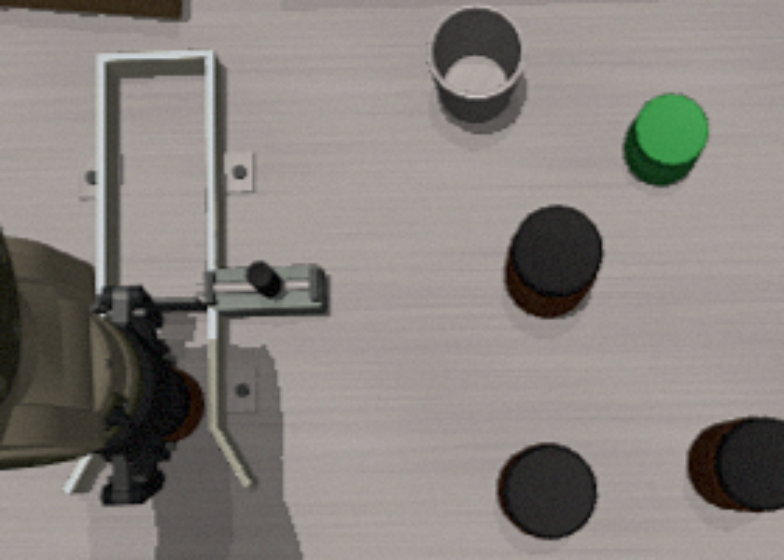

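The jar stands upright between the rails just in front of the shut flap, at scene crop (515,280). I lower it the last few mm, release it to settle on the table, then regrip.

Call:
{"method": "step_arm", "body": {
  "moves": [
    [[0, 0, 0, 0.002, 0, 0, 0.4], [0, 0, 0, 0.004, 0, 0, 0.4], [0, 0, 0, 0.005, 0, 0, 0.4], [0, 0, 0, 0.005, 0, 0, 0.4]]
  ]
}}

```text
clock: 7.1
tcp_pos: [0.5124, 0.1211, 0.0275]
orientation: [0.708, -0.008, 0.707, 0.008]
wrist_force: [-1.5, -0.7, 6.0]
finger_gap: 0.0524
```

Call:
{"method": "step_arm", "body": {
  "moves": [
    [[0, 0, 0, 0, 0, 0, 0.78], [0, 0, 0, 0, 0, 0, 0.78], [0, 0, 0, 0, 0, 0, 0.78], [0, 0, 0, 0, 0, 0, 0.78]]
  ]
}}

```text
clock: 7.5
tcp_pos: [0.5124, 0.1212, 0.0275]
orientation: [0.708, -0.008, 0.706, 0.008]
wrist_force: [0.2, 0.3, -0.2]
finger_gap: 0.0668
```

```bash
python3 - <<'E'
from h import *
x,y=lane(-.068,-.002)
rel([x,y,.026],LY)
p,d=env.read_camera("scene"); c=p[200:400,280:480]
cv2.imwrite("pics/s4.png",cv2.resize(c,None,fx=2.9,fy=2.9)[:,:,::-1])
E
```

```text
t 7.5 tcp [0.5124 0.1212 0.0275] q [ 0.08   0.387 -0.417  0.766 -0.     1.628] F [ 0.2  0.3 -0.2] gap 0.0668
opt head 1.1 rv [0.0025, 0.0016, 0.0003] deg 0.2
opt head 181.1 rv [-3.1391, -0.0005, 0.0025] deg 179.9
shift [0.0015, 0.0003, -0.0006]
M [[0.002, -0.023, 1.0], [-0.0, 1.0, 0.023], [-1.0, -0.0, 0.002]]
```

View pics/s4.png

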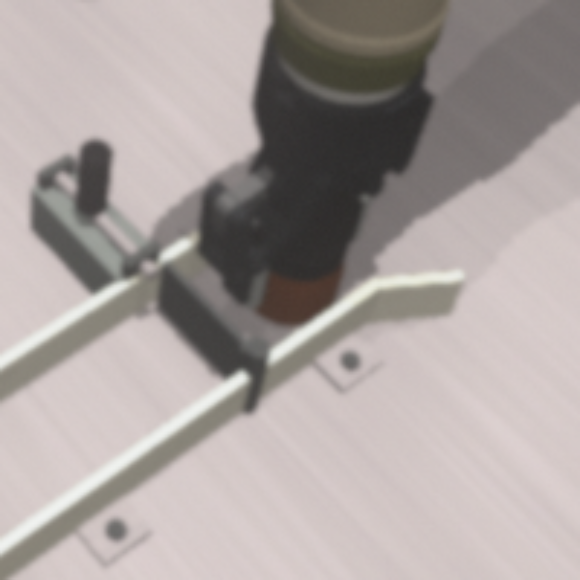

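Released, the jar stands upright and alone at crop (300,295). I regrip lightly and slide it along the table towards the flap.

Call:
{"method": "step_arm", "body": {
  "moves": [
    [[0, 0, 0, 0, 0, 0, 0.4], [0, 0, 0, 0, 0, 0, 0.4], [0, 0, 0, 0, 0, 0, 0.4], [0, 0, 0, 0, 0, 0, 0.4], [0, 0, 0, 0, 0, 0.005, 0.4], [0, 0, 0, 0, 0, 0.012, 0.4], [0, 0, 0, 0, 0, 0.02, 0.4], [0, 0, 0, 0, 0, 0.03, 0.4], [0, 0, 0, 0, 0, 0.04, 0.4], [0, 0, 0, 0, 0, 0.05, 0.4], [0, 0, 0, 0, 0, 0.06, 0.4], [0, 0, 0, 0, 0, 0.06, 0.4]]
  ],
  "force": 20
}}

```text
clock: 8.75
tcp_pos: [0.571, 0.1224, 0.0275]
orientation: [0.706, -0.008, 0.708, 0.008]
wrist_force: [-5.9, -0.4, 6.8]
finger_gap: 0.0529
```

```bash
python3 - <<'E'
from h import *
x,y=lane(.120,-.003)
rel([x,y,.0275],LY)
p,d=env.read_camera("scene"); c=p[200:400,220:460]
cv2.imwrite("pics/s5.png",cv2.resize(c,None,fx=2.9,fy=2.9)[:,:,::-1])
E
```

```text
t 8.75 tcp [0.571  0.1224 0.0275] q [ 7.400e-02  4.810e-01 -2.610e-01  8.310e-01 -1.000e-03  1.622e+00] F [-5.9 -0.4  6.8] gap 0.0529
opt head 1.1 rv [0.0026, -0.002, 0.0006] deg 0.2
opt head 181.1 rv [-3.139, -0.001, -0.0032] deg 179.9
shift [-0.0002, -0.0011, 0.1288]
M [[-0.002, -0.023, 1.0], [-0.001, 1.0, 0.023], [-1.0, -0.001, -0.002]]
```

View pics/s5.png

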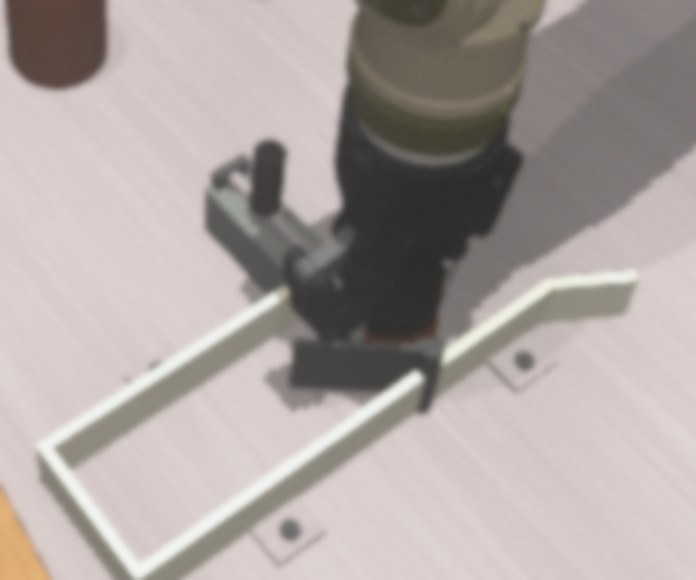

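The front finger and jar have swung the flap about 45° open (crop (350,360)), and forces are low. I continue into the pen.

Call:
{"method": "step_arm", "body": {
  "moves": [
    [[0, 0, 0, 0, 0, 0.012, 0.4], [0, 0, 0, 0, -0.001, 0.024, 0.4], [0, 0, 0, 0, -0.001, 0.036, 0.4], [0, 0, 0, 0, -0.001, 0.048, 0.4], [0, 0, 0, 0, -0.001, 0.06, 0.4], [0, 0, 0, 0, -0.001, 0.072, 0.4], [0, 0, 0, 0, -0.001, 0.084, 0.4], [0, 0, 0, 0, -0.001, 0.096, 0.4], [0, 0, 0, 0, -0.001, 0.108, 0.4], [0, 0, 0, 0, -0.001, 0.119, 0.4], [0, 0, 0, 0, -0.001, 0.129, 0.4], [0, 0, 0, 0, -0.001, 0.129, 0.4]]
  ]
}}

```text
clock: 10.0
tcp_pos: [0.7014, 0.1242, 0.0276]
orientation: [0.707, -0.008, 0.707, 0.008]
wrist_force: [1.6, 0.7, 2.1]
finger_gap: 0.0532
```

```bash
python3 - <<'E'
from h import *
x,y=lane(.120,-.003)
rel([x,y,.0275],LY)
p,d=env.read_camera("scene"); c=p[200:400,220:460]
cv2.imwrite("pics/s6.png",cv2.resize(c,None,fx=2.9,fy=2.9)[:,:,::-1])
E
```

```text
t 10.0 tcp [0.7014 0.1242 0.0276] q [ 6.300e-02  6.970e-01  1.280e-01  1.002e+00 -1.000e-03  1.611e+00] F [1.6 0.7 2.1] gap 0.0532
opt head 1.1 rv [0.0024, 0.0, 0.0006] deg 0.1
opt head 181.1 rv [-3.1392, -0.0009, 0.0] deg 179.9
shift [0.0001, -0.0, -0.0016]
M [[0.0, -0.022, 1.0], [-0.001, 1.0, 0.022], [-1.0, -0.001, 0.0]]
```

View pics/s6.png

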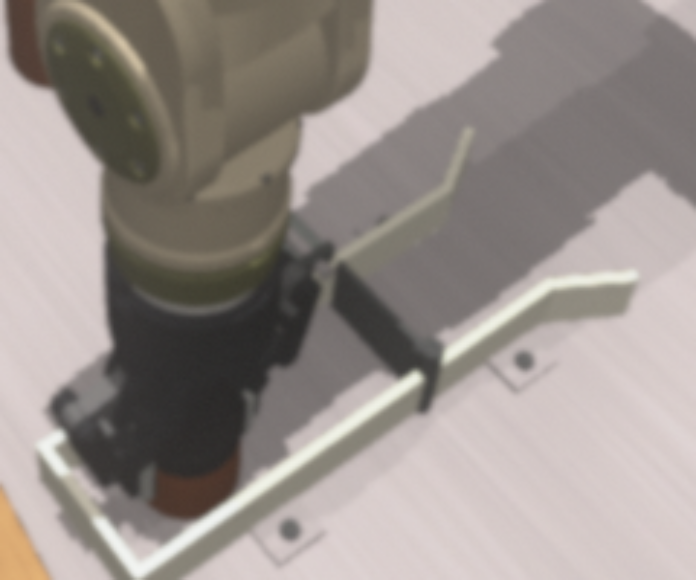

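The flap has snapped shut across the lane (crop (385,320)), and the jar stands upright in the pen at (195,485). I open a little and rise straight up.

Call:
{"method": "step_arm", "body": {
  "moves": [
    [[0, 0, 0, 0, 0, 0, 0.74], [0, 0, 0, 0, 0, 0, 0.74], [0, 0, 0, 0, 0, 0, 0.74], [0, 0, 0, 0, 0, 0, 0.74], [0, 0, 0, -0.02, 0, 0, 0.74], [0, 0, 0, -0.04, 0, 0, 0.74], [0, 0, 0, -0.07, 0, 0, 0.74], [0, 0, 0, -0.1, 0, 0, 0.74], [0, 0, 0, -0.14, 0, 0, 0.5], [0, 0, 0, -0.14, 0, 0, 0.2]]
  ]
}}

```text
clock: 11.05
tcp_pos: [0.7043, 0.1246, 0.1748]
orientation: [0.711, -0.008, 0.703, 0.008]
wrist_force: [0.7, 0.4, 0.3]
finger_gap: 0.0349
```

```bash
python3 - <<'E'
from h import *
for n in ("scene","top"):
    p,d=env.read_camera(n); cv2.imwrite(f"pics/{n}7.png",p[:,:,::-1])
x,y=lane(.008,-.135)
print(x,y); rel([x,y,.15],LY)
E
```

```text
0.5903982200569325 -0.010013011566441354
t 11.15 tcp [0.702  0.1244 0.1692] q [ 6.300e-02  6.120e-01  3.340e-01  1.289e+00 -1.000e-03  1.612e+00] F [ 0.2  0.4 -0.5] gap 0.0203
opt head 1.1 rv [0.0024, 0.0037, 0.0005] deg 0.3
opt head 181.1 rv [-3.1392, -0.0008, 0.0058] deg 179.9
shift [0.0188, -0.1319, -0.1146]
M [[0.004, -0.022, 1.0], [-0.0, 1.0, 0.022], [-1.0, -0.001, 0.004]]
```

View pics/scene7.png

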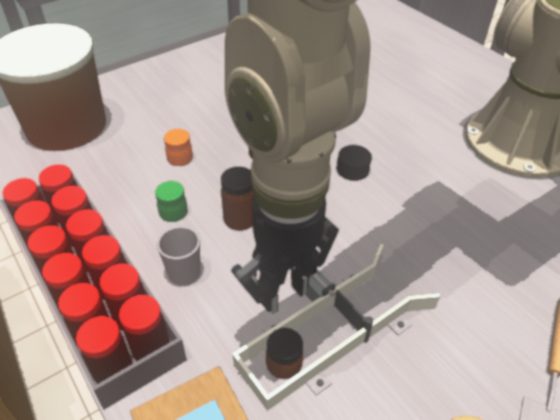

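View pics/top7.png

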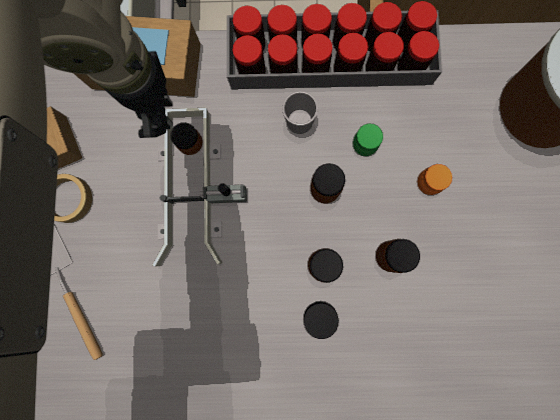

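Top view: the jar stands in the pen at (186,138), the flap is shut at (187,199), the knob is at (224,189), and the tall jars are unmoved. Next I take the shut jaws to the outer side of the knob.

Call:
{"method": "step_arm", "body": {
  "moves": [
    [[0, 0.003, 0, 0.004, -0.02, -0.02, 0], [0, 0.003, 0, 0.008, -0.045, -0.04, 0], [0, 0.003, 0, 0.012, -0.07, -0.06, 0], [0, 0.003, 0, 0.016, -0.095, -0.08, 0], [0, 0.003, 0, 0.019, -0.115, -0.1, 0], [0, 0.003, 0, 0.019, -0.13, -0.113, 0], [0, 0.003, 0, 0.019, -0.132, -0.115, 0], [0, 0.003, 0, 0.019, -0.132, -0.115, 0]]
  ]
}}

```text
clock: 11.95
tcp_pos: [0.5892, -0.0103, 0.1487]
orientation: [0.707, -0.008, 0.707, 0.008]
wrist_force: [0.3, 0.4, -0.2]
finger_gap: -0.0
```

```bash
python3 - <<'E'
from h import *
x,y=lane(.008,-.135)
rel([x,y,.076],LY)
E
```

```text
t 11.95 tcp [ 0.5892 -0.0103  0.1487] q [-0.154  0.383 -0.086  1.103 -0.     1.396] F [ 0.3  0.4 -0.2] gap -0.0
opt head 1.1 rv [0.0014, -0.0012, -0.0001] deg 0.1
opt head 181.1 rv [-3.1402, 0.0001, -0.0018] deg 179.9
shift [0.0727, 0.0003, 0.0013]
M [[-0.001, -0.021, 1.0], [0.0, 1.0, 0.021], [-1.0, 0.0, -0.001]]
```

Call:
{"method": "step_arm", "body": {
  "moves": [
    [[0, 0, 0, 0.02, 0, 0.001, 0], [0, 0, 0, 0.04, 0, 0.001, 0], [0, 0, 0, 0.06, 0, 0.001, 0], [0, 0, 0, 0.072, 0, 0.001, 0], [0, 0, 0, 0.072, 0, 0.001, 0], [0, 0, 0, 0.072, 0.008, 0.001, 0], [0, 0, 0, 0.072, 0.016, 0.001, 0], [0, 0, 0, 0.072, 0.022, 0.001, 0], [0, 0, 0, 0.072, 0.028, 0.001, 0], [0, 0, 0, 0.072, 0.034, 0.001, 0], [0, 0, 0, 0.072, 0.034, 0.001, 0]]
  ]
}}

```text
clock: 13.05
tcp_pos: [0.5895, 0.0246, 0.0771]
orientation: [0.707, -0.008, 0.707, 0.008]
wrist_force: [-0.5, 0.5, 0.8]
finger_gap: 0.0002
```

```bash
python3 - <<'E'
from h import *
x,y=lane(.008,-.07)
rel([x,y,.076],LY)
for n in ("scene","top"):
    p,d=env.read_camera(n); 
    c=p[200:400,220:460] if n=="scene" else p[90:290,130:370]
    cv2.imwrite(f"pics/{n}8.png",cv2.resize(c,None,fx=2.9,fy=2.9)[:,:,::-1])
E
```

```text
t 13.05 tcp [0.5895 0.0246 0.0771] q [-0.094  0.44  -0.188  0.943  0.     1.454] F [-0.5  0.5  0.8] gap 0.0002
opt head 1.1 rv [0.0025, -0.0004, -0.0001] deg 0.1
opt head 181.1 rv [-3.1391, 0.0001, -0.0007] deg 179.9
shift [0.0011, 0.0304, 0.0002]
M [[-0.0, -0.022, 1.0], [0.0, 1.0, 0.022], [-1.0, 0.0, -0.0]]
```

View pics/scene8.png

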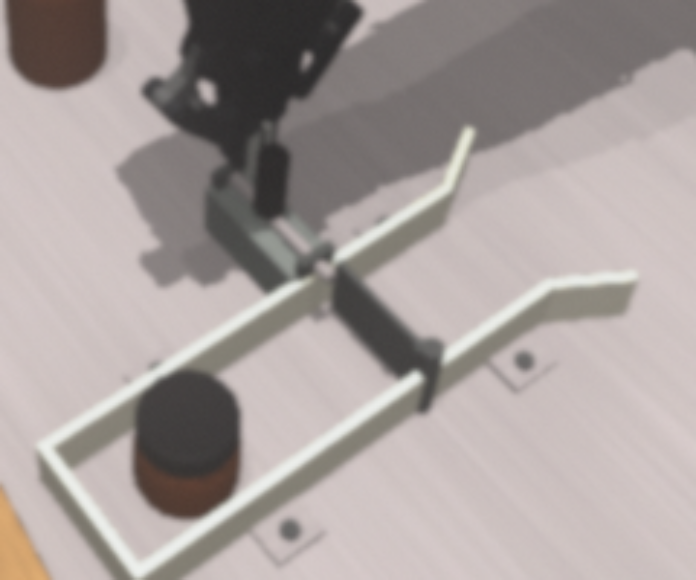

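View pics/top8.png

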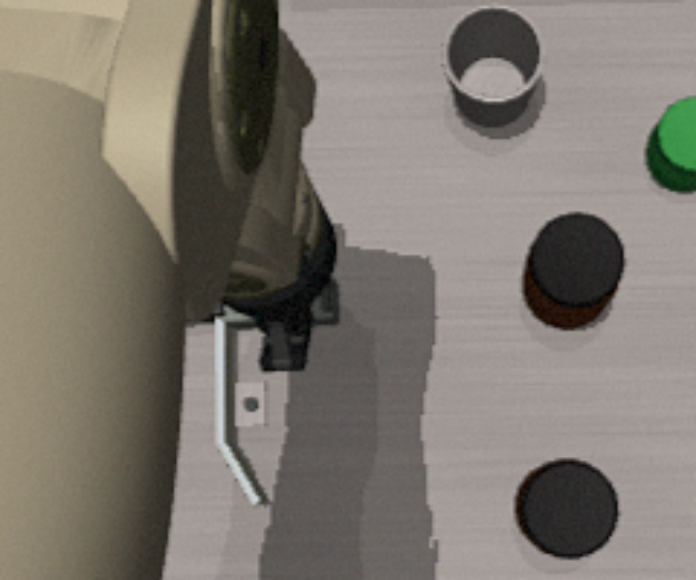

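The shut fingertips sit against the outer side of the knob at scene crop (265,160). I push along the bolt's axis.

Call:
{"method": "step_arm", "body": {
  "moves": [
    [[0, 0, 0, 0, 0.006, 0, 0], [0, 0, 0, 0, 0.012, 0, 0], [0, 0, 0, 0, 0.018, 0, 0], [0, 0, 0, 0, 0.023, 0, 0], [0, 0, 0, 0, 0.027, 0, 0], [0, 0, 0, 0, 0.027, 0, 0]]
  ]
}}

```text
clock: 13.75
tcp_pos: [0.5887, 0.0519, 0.0768]
orientation: [0.707, -0.008, 0.707, 0.008]
wrist_force: [1.0, 0.2, -0.3]
finger_gap: -0.0
```

Call:
{"method": "step_arm", "body": {
  "moves": [
    [[0, 0, 0, 0, 0.001, 0, 0], [0, 0, 0, 0, 0.002, 0, 0], [0, 0, 0, 0, 0.002, 0, 0]]
  ]
}}

```text
clock: 14.05
tcp_pos: [0.5886, 0.0537, 0.0768]
orientation: [0.707, -0.008, 0.708, 0.008]
wrist_force: [0.2, -1.0, 0.4]
finger_gap: 0.0003
```

Call:
{"method": "step_arm", "body": {
  "moves": [
    [[0, 0, 0, 0, 0.001, 0, 0], [0, 0, 0, 0, 0.002, 0, 0], [0, 0, 0, 0, 0.002, 0, 0]]
  ]
}}

```text
clock: 14.35
tcp_pos: [0.5885, 0.0539, 0.0768]
orientation: [0.707, -0.009, 0.708, 0.006]
wrist_force: [-1.0, -7.0, 0.8]
finger_gap: -0.0004
```

Call:
{"method": "step_arm", "body": {
  "moves": [
    [[0, 0, 0, 0, 0.002, 0, 0], [0, 0, 0, 0, 0.002, 0, 0]]
  ]
}}

```text
clock: 14.55
tcp_pos: [0.5885, 0.0539, 0.0769]
orientation: [0.706, -0.009, 0.708, 0.005]
wrist_force: [0.4, -8.4, -0.5]
finger_gap: -0.0
```

```bash
python3 - <<'E'
from h import *
rel([.589,.02,.076],LY)
E
```

```text
t 14.55 tcp [0.5885 0.0539 0.0769] q [-0.041  0.443 -0.184  0.945 -0.007  1.51 ] F [ 0.4 -8.4 -0.5] gap -0.0
opt head 1.1 rv [-0.0005, -0.0017, 0.0067] deg 0.4
opt head 181.1 rv [3.1411, 0.0106, 0.0027] deg 180.0
shift [0.0011, -0.0339, -0.0002]
M [[-0.002, -0.02, 1.0], [-0.007, 1.0, 0.02], [-1.0, -0.007, -0.002]]
```

It is stopped hard at y = 0.0539 with 8 N. I back off, rise and check.

Call:
{"method": "step_arm", "body": {
  "moves": [
    [[0, 0, 0, 0, -0.01, 0, 0], [0, 0, 0, 0, -0.03, 0, 0], [0, 0, 0, -0.02, -0.04, 0, 0], [0, 0, 0, -0.06, -0.05, 0, 0], [0, 0, 0, -0.1, -0.08, -0.03, 0], [0, 0, 0, -0.14, -0.12, -0.06, 0], [0, 0, 0, -0.16, -0.16, -0.1, 0], [0, 0, 0, -0.16, -0.2, -0.14, 0], [0, 0, 0, -0.16, -0.24, -0.16, 0], [0, 0, 0, -0.16, -0.28, -0.16, 0], [0, 0, 0, -0.16, -0.32, -0.16, 0], [0, 0, 0, -0.16, -0.32, -0.16, 0]]
  ]
}}

```text
clock: 15.75
tcp_pos: [0.4346, -0.2731, 0.2396]
orientation: [0.707, -0.008, 0.707, 0.002]
wrist_force: [-0.7, -0.1, -0.2]
finger_gap: 0.0002
```

```bash
python3 - <<'E'
from h import *
for n in ("scene","top"):
    p,d=env.read_camera(n); 
    if n=="top": np.savez("top.npz",p=p,d=d)
    c=p[200:400,220:460] if n=="scene" else p[90:290,130:410]
    cv2.imwrite(f"pics/{n}9.png",cv2.resize(c,None,fx=2.8,fy=2.8)[:,:,::-1])
    cv2.imwrite(f"pics/{n}9f.png",p[:,:,::-1])
    for t in("bolt_knob","sample_mid"):
        for r in env.silhouettes(n,t)[:4]:
            P,_=cloud(n,d,r["mask"]); zt=np.percentile(P[:,2],95); top=P[P[:,2]>zt-.006].mean(0)
            v=top[:2]-LO; c_,s_=np.cos(LY),np.sin(LY)
            print(n,t,round(r["confidence"],2),top.round(4),"lane",(c_*v[0]+s_*v[1]).round(4),(-s_*v[0]+c_*v[1]).round(4))
st()
E
python3 fit.py
```

```text
scene bolt_knob 0.95 [0.5898 0.075  0.0933] lane 0.0091 -0.05
scene sample_mid 0.92 [ 0.609  -0.3589  0.057 ] lane 0.0196 -0.4842
scene sample_mid 0.89 [ 0.6915 -0.2318  0.0573] lane 0.1047 -0.3588
scene sample_mid 0.79 [0.7012 0.1265 0.0579] lane 0.1216 -0.0007
top bolt_knob 0.64 [0.5893 0.0749 0.093 ] lane 0.0086 -0.0501
top sample_mid 0.85 [0.7011 0.1256 0.0578] lane 0.1214 -0.0016
top sample_mid 0.62 [ 0.6911 -0.2332  0.0577] lane 0.1042 -0.3601
t 16.05 tcp [ 0.4352 -0.2664  0.2392] q [-0.704  0.187 -0.127  1.254 -0.006  0.846] F [-0.5  0.1 -0.2] gap -0.0002
table z 0.0004280006169183337
357 [0.9996933  0.0247665  0.64107835 0.08741008] yaw 0.024769036 y at x=.58 0.085896924 std 0.005901355785790655
344 [0.9997984  0.02007834 0.6630974  0.1653476 ] yaw 0.020079691 y at x=.58 0.16367881 std 0.002545144066015725
end wall [0.74042738 0.08648114 0.03002864] [0.76394441 0.17047346 0.0385383 ] [0.75816187 0.12802449 0.03511034]
flap [ 0.16576509 -0.9861653   0.5834546   0.12327453] 114
post [0.57983275 0.16401489 0.05464039] 32
sample [nan nan nan] (0.0, 0.0) 0.0 0
tall [ 0.448  -0.1402  0.1047] (0.4481, -0.1402) 0.0294 881
tall [ 0.5997 -0.1489  0.1047] (0.6003, -0.1492) 0.0296 828
tall [ 0.4628 -0.2735  0.1047] (0.4628, -0.274) 0.0294 901
disc [ 0.34494406 -0.13371158  0.03      ] [ 0.34460031 -0.13347044  0.0390394 ]fit.py:18: RuntimeWarning: Mean of empty slice.
  (cx,cy),r=cv2.minEnclosingCircle(A[:,:2].astype(np.float32)); print(n,A.mean(0).round(4),(round(cx,4),round(cy,4)),round(r,4),len(A))
  ret = um.true_divide(
```

View pics/scene9.png

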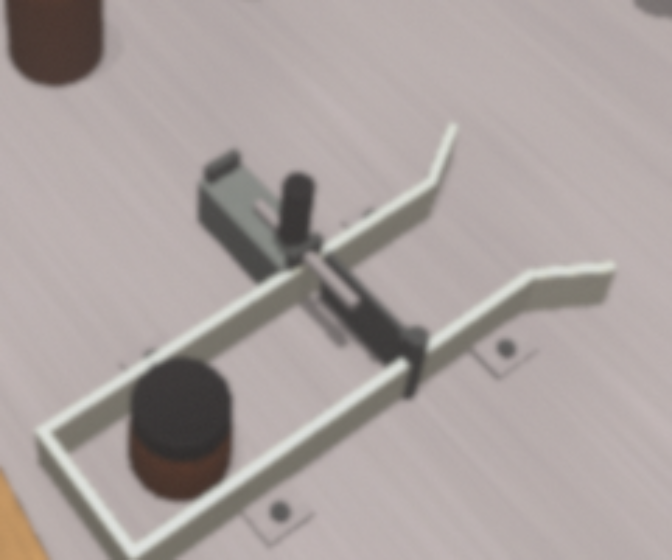

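View pics/top9f.png

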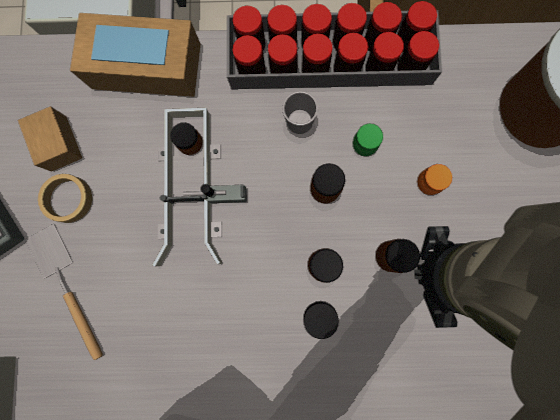

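Scene crop: the rod crosses behind the shut flap at (330,280), the knob is free at (297,210), and the jar stands upright at (180,430). The tall jars have moved less than 1 mm. I hand in.

```bash
python3 -c "
from workcell import env
print(env.hand_in())"
```

```text
the job is handed in; nothing more can be done
None
```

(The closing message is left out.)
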